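Hold a heater lid at its hinge, ready for the pin

TASK

The lid of the small block heater goes back on after cleaning: first take the headed steel hinge pin out of the tube rack, stand it in the small steel cup and let go of it, so that it is at hand for the technician. Then lift the lid out of its stand, lower its knuckle fully home between the two knuckles of the heater's hinge so that the three holes line up, and finish while still holding the lid upright there in the gripper, not letting go. Leave the glass tubes, the jar and the culture dishes where they are.

Things in the scene. Friction and masses are not known exactly. Their poses are not given: they have to be found in the camera images.
- pin_center (a point): Half-way up the steel hinge pin, which stands loosely in one of the three rack holes (any of them). Overall 107 mm long: shank 8 mm diameter and 85 mm long below, cylindrical head 16 mm diameter and 22 mm high on top (from 31.5 to 53.5 mm above this point). z points along the pin to its head. About 60 g.
- pin_tip (a point): Centre of the lower end of the hinge pin, 53.5 mm below pin_center.
- pin: The hinge pin as a whole; origin at the centre of its lower end, z up along it.
- cup_floor (a point): Centre of the inner floor of the steel cup, fixed to the bench (its place varies). Round and open above, inner diameter 28 mm, outer 36 mm (foot disc 52 mm), rim 55 mm above this point. A pin dropped in leans on the rim by at most 0.4 rad.
- rack: Blue tube rack, fixed: block 150 x 60 x 50 mm, origin at the centre of its underside. Three holes 13 mm wide and 40 mm deep in a row along its x at x = -50, 0 and +50 mm; the pin and the two capped tubes stand in them in any order.
- tube1_center (a point): Half-way up a glass tube with a black cap standing in the rack: 12 mm diameter, 108 mm high, cap 15 mm diameter. To be left alone.
- tube2_center (a point): Half-way up the other such glass tube. To be left alone.
- lid_center (a point): Centre of the lid's plate. The lid is a plain aluminium plate standing upright, 8 mm thick (along x), 100 mm wide (along y), 80 mm high (along z, so its top edge is 40 mm above this point); a 30 mm wide tongue under the middle of its lower edge carries one steel knuckle, set 5 mm to the plate's -x side. About 200 g. It may go on either way round.
- lid_knuckle (a point): Centre of the hole in the lid's knuckle, 51 mm below and 5 mm to the -x side of lid_center. Knuckle: barrel 18 mm diameter, 30 mm long along y, with an 11 mm hole along y.
- lid: The lid as a whole; origin 60 mm below lid_center, level with the bottom of its knuckle; axes as at lid_center.
- stand: White slotted stand, fixed, that holds the lid upright: base 60 x 116 mm; two cheeks (at y = -40 and +40 mm, 12 mm thick, top 60 mm above the bench) with slots 10.6 mm wide whose bottoms are 30 mm above the bench; the lid's lower edge rests in them and lifts straight up out. Origin: centre of the underside; y along the lid.
- hinge (a point): Point on the hinge axis midway between the two fixed hinge knuckles on the far end of the heater's top, 90 mm above the bench: the lid's knuckle centre belongs here. y runs along the hinge axis, z up, x from the heater's middle outwards. The fixed knuckles (18 mm diameter, 11 mm holes, 25 mm long) leave a gap 36 mm wide along y.
- heater: Grey block heater, fixed: 160 x 150 mm, 70 mm high; origin at the centre of its underside; hinge is 55 mm along its x. In the hinge gap lies a slippery V-shaped seat (walls 30 degrees off vertical, mouth 24 mm wide and 3 mm above the axis): a lid knuckle lowered into it stops with the holes in line. Let go, the lid tips over there.
- bottle: Loose amber jar, 50 mm diameter, 100 mm high, origin at the centre of its underside. To be left alone.
- dishes: Loose stack of culture dishes, 92 mm diameter, 54 mm high, origin at the centre of its underside. To be left alone.
- dish: Single loose culture dish, 92 mm diameter, 14 mm high, origin at the centre of its underside. To be left alone.
Things that resemble listed ones, but are neither listed nor needed, are in the scene too. Of the things that look like the lid, the middle-sized one is meant.

How it is judged:
On the way, in this order (a step that is already met when the one before it is completed fails the run):
1. the hinge pin stands in the cup, let go, while the lid is still in its stand (horizontal distance between pin_tip and cup_floor below 0.014 m and z of pin_tip in the frame of cup_floor below 0.012 m and angle between pin_center's own z axis and vertical below 0.45 rad and contact force between each of pin, lid and the fingers below 0.1 N and linear speed of pin below 0.05 m/s and distance of lid_center from where it was at the start of the episode below 0.02 m), for 0.2 s.
2. the lid is held in the gripper, clear of its stand (contact force between lid and the fingers above 1 N and contact force between lid and stand below 0.05 N and height (world z) of lid_center above 0.12 m), for 0.2 s.
At the end, for the whole second after the job is handed in: Pin in the cup, released: lower end within 12 mm of the floor and 14 mm of its centre, tilt under 0.45 rad. Lid gripped (over 1 N), at rest, off its stand, its hole centre within 3 mm of the hinge axis and 4.5 mm along it, axes parallel within 0.12 rad, upright within 0.14 rad (horizontal distance between pin_tip and cup_floor below 0.014 m and z of pin_tip in the frame of cup_floor below 0.012 m and angle between pin_center's own z axis and vertical below 0.45 rad and contact force between pin and the fingers below 0.1 N and x of lid_knuckle in the frame of hinge between -0.003 and 0.003 m and y of lid_knuckle in the frame of hinge between -0.0045 and 0.0045 m and z of lid_knuckle in the frame of hinge between -0.003 and 0.003 m and angle between the y axis of lid_center and the y axis of hinge, either way round below 0.12 rad and angle between lid_center's own z axis and vertical below 0.14 rad and contact force between lid and the fingers above 1 N and linear speed of lid below 0.02 m/s and contact force between lid and stand below 0.05 N); the arm keeps its last pose, push and grip.
It fails at once if a glass tube moved more than 40 mm (distance of tube1_center from where it was at the start of the episode above 0.04 m).
It fails at once if a glass tube moved more than 40 mm (distance of tube2_center from where it was at the start of the episode above 0.04 m).
It fails at once if the jar moved more than 40 mm (distance of bottle from where it was at the start of the episode above 0.04 m).
It fails at once if the dish stack moved more than 40 mm (distance of dishes from where it was at the start of the episode above 0.04 m).
It fails at once if the single dish moved more than 40 mm (distance of dish from where it was at the start of the episode above 0.04 m).
It also fails if it takes over 56 s, if anything falls off the work surface, if the arm or the gripper's body presses on something with over 40 N, if the wrist force passes 120 N, or if a joint passes its speed limit or range.

ROBOT

A 6-joint arm with a two-finger parallel gripper is mounted at the origin on the work surface. World frame = base frame: x ahead of the robot, y to its left, z up, the work surface at z = 0. Lengths are in m, angles in rad, forces in N, time in s.
With the tool pointing down it reaches from about 0.3 to 0.875 m from the base axis. Payload 6.4 kg.
Tool frame: the origin (TCP) lies midway between the tips of the shut fingers; the grasp point (between the pads) lies 19 mm behind it; z points along the fingers, y is the line along which they close (so a half turn about z gives the same grasp; the last joint's range is limited). The gripper opens to 85 mm and grips with 20 to 120 N. Pads are 22 mm wide; open, the fingers measure 114 mm over their backs; the gripper's body (76 mm by 85 mm) begins 54 mm behind the grasp point. The pads swing forward as they close: fully open they stand 13 mm farther back than shut.
Start: joints at [-1.348, 0.181, 1.607, -0, 1.354, -0.206], TCP at [0.239, -0.523, 0.231] pointing down, gripper open.
Joint ranges: [-2.99, 2.99], [-0.89, 2.07], [0.3, 2.58], [-1.14, 4.28], [0, 2.63], [-3.12, 3.12]. Speed limits (rad/s): [2.57, 2.57, 3.01, 3.14, 3.14, 3.14].

INTERFACE

Orientations are given as a unit quaternion [w, x, y, z].
In Python, from bench import ctrl gives the robot as it stands. The module is installed in compiled form; this text tells all that it offers.
- The arm moves only by the tool move_arm, never from a script. Its argument "plan" is one flat list of numbers, 6 for each row, row after row: the shift along the world's x, y, z in units of 50 mm (1.0 is 50 mm), then the turn, a rotation vector about the world's x, y, z in rad. A call has 1 to 10 rows; each row is the pose to reach, as a shift and turn from the pose commanded when the call began; what a row does not reach only later rows make up. A row lasts 1/8 s, in which the tool goes at most 62.5 mm and 10.7 degrees, less where a joint would pass 70% of its speed; a pose out of reach is approached as far as the arm can. A call with a gripper value outside its range is refused whole. "grip" is the finger opening in mm, from 0 to 85.4, set as the call begins (left out, the last holds). The fingers move at their own pace and stop on an object; the grip force is fixed at half the most. Time passes only in rows, so rows that repeat a pose let the fingers close. It gives the time, the measured TCP pose, the force, the opening and the grip force at its end, in the units of the state.
- ctrl.get_obs(): the state, without advancing time (a new reading comes with each control period).
- ctrl.camera(name): name is "scene" or "top" or "wrist"; returns a dict with "pixels" (480x640x3 uint8, red, green, blue), "fx", "fy", "cx", "cy" (pixels), "origin" and "attitude" of the camera in the world. Camera axes: x right, y down, z forward; pixel columns grow to the right and rows downward; lengths in m; the calibration is good to about 2 mm. A picture is of the moment at which its call begins. There is no depth.
- ctrl.hand_in(): hands the job in; it is judged then, once.
The state is a dict: "time_s": time; "q": joint angles; "dq": joint speeds; "joint_efforts": joint torques, N m; "eef_pos": TCP position; "eef_rot": TCP orientation; "wrist_force": force on the tool from outside, world axes, zero at the start; "torque": the same for the moment, N m; "opening": opening from 0.0 (shut) to 1.0 (fully open); "grasp_force": force on a finger pad.
Only numpy, scipy, OpenCV 4.12 (cv2) and the standard library are available. Lean on these libraries where they do the work, as an engineer would, in place of code of your own. Each camera call takes 0.05 s, during which the arm holds its last target. There are 200 camera calls.

## Working session

There is one attempt and no reset: what is moved stays moved. The work goes in short steps, Python scripts to look and compute and a tool call to move; the robot and the scene stay as the last step left them, time stands still between calls to the robot, and variables do not carry over. Pictures are saved under pics/ and viewed, at most 10 in all, crops included, and the job is handed in when it is done.

Besides the shell and the picture viewer there is one more tool, called after "Call:" as name(argument=value, ...) on one line, values as JSON. move_arm: Moves the arm, as the interface text tells. Its arguments: {"type":"object","properties":{"plan":{"type":"array"},"grip":{"type":"number"}},"required":["plan"]}

```bash
mkdir -p pics; cat > h.py <<'E'
import numpy as np, cv2
from scipy.spatial.transform import Rotation as R
from bench import ctrl
def cam(n,save=None):
    c=ctrl.camera(n)
    if save: cv2.imwrite('pics/'+save+'.png',c['pixels'][:,:,::-1])
    a=np.array(c['attitude'],float)
    c['R']=a if a.shape==(3,3) else R.from_quat(a,scalar_first=True).as_matrix()
    c['o']=np.array(c['origin'],float); return c
def ray(c,u,v): return c['R']@np.array([(u-c['cx'])/c['fx'],(v-c['cy'])/c['fy'],1])
def onz(c,u,v,z):
    d=ray(c,u,v); return c['o']+d*(z-c['o'][2])/d[2]
def proj(c,p):
    q=c['R'].T@(np.array(p,float)-c['o']); return q[0]/q[2]*c['fx']+c['cx'],q[1]/q[2]*c['fy']+c['cy']
def tri(c1,p1,c2,p2):
    A=np.zeros((3,3));b=np.zeros(3)
    for c,p in((c1,p1),(c2,p2)):
        d=ray(c,*p);d/=np.linalg.norm(d);M=np.eye(3)-np.outer(d,d);A+=M;b+=M@c['o']
    return np.linalg.solve(A,b)
E
python3 - <<'E'
from h import *
for n in('top','scene'):
    c=cam(n,n+'0'); print(n,c['o'],c['attitude'],c['fx'],c['cx'],c['cy'])
o=ctrl.get_obs(); print(o['eef_pos'],o['eef_rot'],o['time_s'])
E
```

```text
top [0.42527188 0.08053806 1.19015551] [-0.02764673  0.70878583 -0.70354506  0.04338968] 433.16044242164907 316.537889540037 247.7368070028362
scene [ 1.3818878  -0.00183566  0.96782372] [-0.27654127  0.67951759  0.63037184 -0.25379541] 561.5191733035015 318.5140235079323 238.6217140825686
[ 0.23898358 -0.52242109  0.23044984] [-8.21867456e-04  9.77104558e-01  2.12758095e-01  1.64332290e-06] 0.1
```

View pics/top0.png

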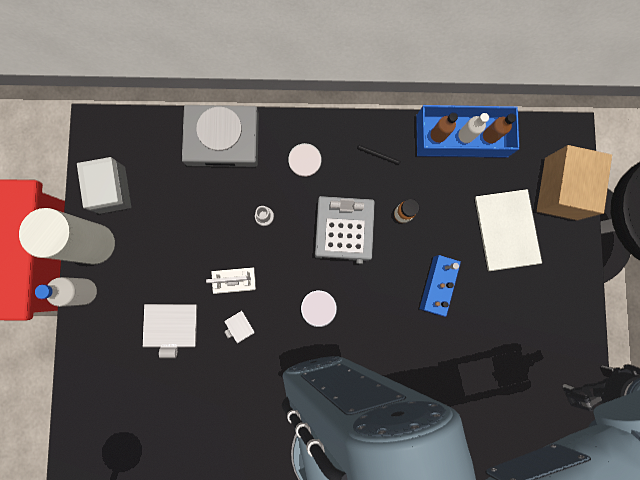

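View pics/scene0.png

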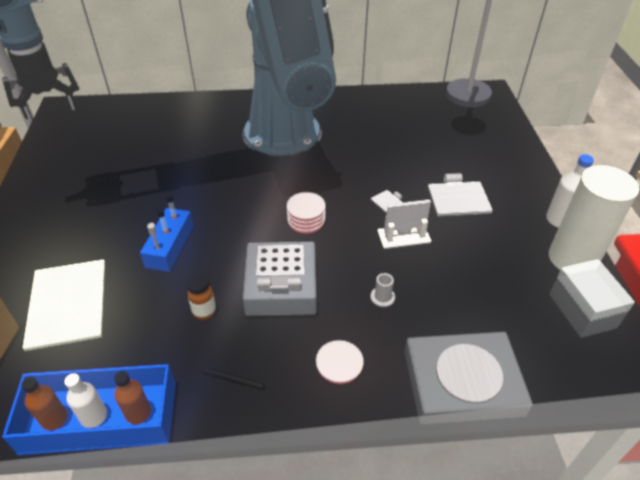

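The top view shows the rack at (440,285) with the pin's pale head at (455,266), the cup at (264,215), the lid in its stand at (231,280) and the heater at (345,228) with its hinge at (348,205). Next I'll enlarge these regions from both views.

```bash
python3 - <<'E'
import cv2,numpy as np
t=cv2.imread('pics/top0.png');s=cv2.imread('pics/scene0.png')
def cr(i,u,v,w,h,W,H): return cv2.resize(i[v:v+h,u:u+w],(W,H),interpolation=cv2.INTER_CUBIC)
# tiles 266x300 : 66.5? use 53x60 x5
T=[(t,415,255),(t,205,255),(t,318,190)],[(s,140,195),(s,375,195),(s,250,240)]
rows=[np.hstack([cr(i,u,v,66,75,264,300) for i,u,v in r]) for r in T]
cv2.imwrite('pics/crops.png',np.vstack(rows))
E
```

```text
(no output)
```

View pics/crops.png

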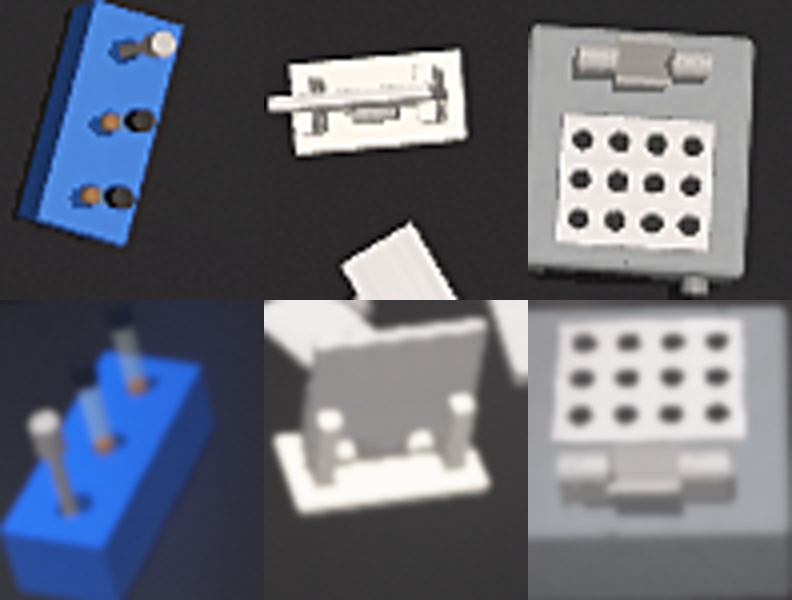

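The crops show the pin head in the top view at about (455.3,266), the lid's top edge from (206,280.7) to (249,277.5) with its knuckle on the robot side, and the fixed knuckles at (335.2,205.2) and (358.5,206.2).

```bash
python3 - <<'E'
from h import *
np.set_printoptions(precision=4,suppress=True)
t=cam('top');s=cam('scene')
print('pin head tri',tri(t,(455.3,266),s,(151.2,225.5)),onz(t,455.3,266,.117),onz(s,151.2,225,.117))
a,b=onz(t,206,280.7,.11),onz(t,249,277.5,.11); print('lid',a,b,(a+b)/2,np.linalg.norm(a-b),np.arctan2(*(a-b)[:2]))
print('lid scene', [onz(s,375+(u-264)/4,195+(v-300)/4,.11) for u,v in((318,347),(484,322))])
a,b=onz(t,335.2,205.2,.097),onz(t,358.5,206.2,.097); print('hinge',a,b,(a+b)/2,np.linalg.norm(a-b))
# rack top contour, lit blue
def mask(c,lo,hi): return cv2.inRange(cv2.cvtColor(c['pixels'],cv2.COLOR_RGB2HSV),lo,hi)
m=mask(t,(100,120,150),(125,255,255)); m[:240]=0
k=max(cv2.findContours(m,0,2)[0],key=cv2.contourArea);r=cv2.minAreaRect(k);print('rack',r,onz(t,*r[0],.05))
q=[onz(t,*p,.05)[:2] for p in cv2.boxPoints(r)];print(np.array(q),np.linalg.norm(q[0]-q[1]),np.linalg.norm(q[1]-q[2]))
# heater perforated plate holes ->yaw ; cup
m=mask(t,(0,0,90),(180,60,255)); n,l,st,ce=cv2.connectedComponentsWithStats(m)
for i in range(1,n):
    if st[i,4]>60 and 150<ce[i][0]<420 and 140<ce[i][1]<350: print(st[i],ce[i],onz(t,*ce[i],.0)[:2])
E
```

```text
pin head tri [ 0.491  -0.2925  0.113 ] [ 0.4907 -0.2901  0.117 ] [ 0.4932 -0.2925  0.117 ]
lid [0.45   0.3298 0.11  ] [0.4587 0.2239 0.11  ] [0.4543 0.2768 0.11  ] 0.10619651771774281 -0.08147312792118025
lid scene [array([0.4653, 0.2297, 0.11  ]), array([0.4514, 0.3276, 0.11  ])]
hinge [0.6457 0.0093 0.097 ] [ 0.6437 -0.0506  0.097 ] [ 0.6447 -0.0206  0.097 ] 0.0599331214164416
rack ((442.1141662597656, 285.1971130371094), (22.99639129638672, 57.265525817871094), 14.931416511535645) [ 0.4438 -0.2768  0.05  ]
[[ 0.3789 -0.2265]
 [ 0.5249 -0.2687]
 [ 0.5096 -0.3278]
 [ 0.3638 -0.2848]] 0.1519607763707393 0.06106598091086481
[288 143  34  34 879] [304.4505 159.3641] [0.7954 0.09  ]
[ 315  196   60   68 3240] [344.7204 227.3929] [ 0.6029 -0.0236]
[254 206  20  20 285] [263.614  215.4632] [0.6342 0.2019]
[395 207  18  16  70] [400.2429 216.8571] [ 0.6341 -0.179 ]
[ 206  267   50   27 1017] [232.4159 280.1563] [0.4545 0.2835]
[ 301  290   36   37 1035] [318.372  308.1469] [0.3801 0.0483]
[ 142  304   55   54 2480] [169.2778 327.1464] [0.3272 0.4495]
[224 310  31  34 588] [238.2211 327.    ] [0.3284 0.2646]
```

Call:
move_arm(plan=[5.04,4.62,0.2,0,0,-0.71,5.04,4.62,0.2,0,0,-0.71,5.04,4.62,0.2,0,0,-0.71,5.04,4.62,0.2,0,0,-0.71,5.04,4.62,0.2,0,0,-0.71,5.04,4.62,0.2,0,0,-0.71,5.04,4.62,0.2,0,0,-0.71,5.04,4.62,0.2,0,0,-0.71], grip=60)

```text
time_s: 1.2
eef_pos: [0.4907, -0.2921, 0.241]
eef_rot: [0.0, 0.99, -0.14, -0.0]
wrist_force: [-0.1, 0.3, 0.3]
opening: 0.702
grasp_force: 0.0
```

```bash
python3 - <<'E'
from h import *
c=cam('wrist','w1');o=ctrl.get_obs();print(o['eef_pos'],o['eef_rot'],o['q'],c['o'],c['fx'],c['cx'],c['cy'])
print(R.from_quat(o['eef_rot'],scalar_first=True).as_matrix())
for z in(.117,.0115,.05): print(z,proj(c,(.491,-.2915,z)))
E
```

```text
[ 0.49039609 -0.29256545  0.24104044] [ 4.67620770e-05  9.90086759e-01 -1.40456751e-01 -3.29040415e-04] [-7.45434460e-01  1.64110375e-01  1.60619540e+00 -4.60058134e-04
  1.37177520e+00  1.10729840e+00] [ 0.55983019 -0.31066636  0.38278712] 377.8054690253039 324.547619165974 239.47317423281729
[[ 9.60543586e-01 -2.78128708e-01 -6.64693216e-04]
 [-2.78128770e-01 -9.60543798e-01 -1.65131043e-07]
 [-6.38421018e-04  1.85028922e-04 -9.99999779e-01]]
0.117 (np.float64(325.82865534873133), np.float64(228.487183977004))
0.0115 (np.float64(325.63277724603796), np.float64(200.96749621605653))
0.05 (np.float64(325.6907388939567), np.float64(209.1107569016581))
```

View pics/w1.png

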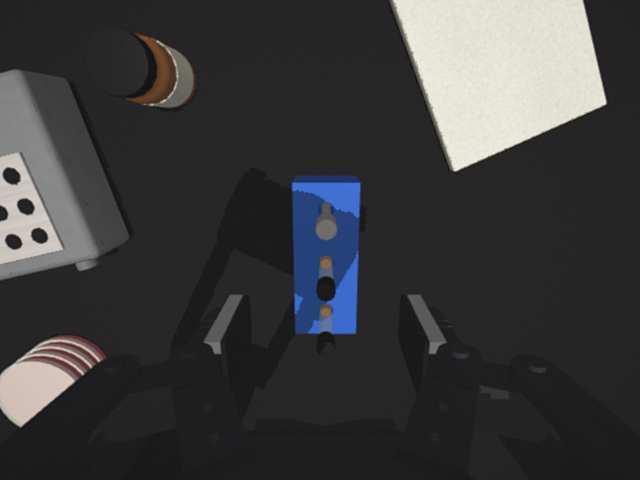

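The wrist view shows the pin head at (326,228), right where I predicted it and centred between the fingers, with the tubes in line below it. I'll descend and grip.

Call:
move_arm(plan=[0.01,0.02,-1.1,0,0,0,0.01,0.02,-2.1,0,0,0,0.01,0.02,-2.8,0,0,0,0.01,0.02,-3.1,0,0,0,0.01,0.02,-3.1,0,0,0])

```text
time_s: 1.88
eef_pos: [0.4908, -0.2915, 0.0858]
eef_rot: [-0.0, 0.99, -0.141, -0.001]
wrist_force: [-0.3, -0.1, -0.4]
opening: 0.702
grasp_force: 0.0
```

Call:
move_arm(plan=[0,0,0,0,0,0,0,0,0,0,0,0,0,0,0,0,0,0,0,0,0,0,0,0,0,0,0,0,0,0,0,0,0,0,0,0], grip=0)

```text
time_s: 2.62
eef_pos: [0.4925, -0.2919, 0.0878]
eef_rot: [0.001, 0.99, -0.14, 0.001]
wrist_force: [0.2, -0.3, 6.7]
opening: 0.167
grasp_force: 58.5
```

Call:
move_arm(plan=[0,0,0.6,0,0,0,0,0,1.6,0,0,0,0,0,2.8,0,0,0,0.3,1,3.2,0,0,0.18,0.6,2,3.2,0,0,0.36,0.9,3,3.2,0,0,0.54,1.2,4,3.2,0,0,0.72,1.5,5,3.2,0,0,0.9,1.8,6,3.2,0,0,1.08,1.8,6,3.2,0,0,1.26])

```text
time_s: 3.88
eef_pos: [0.5818, 0.013, 0.2461]
eef_rot: [-0.001, 0.88, 0.475, 0.0]
wrist_force: [-0.6, -0.7, -0.5]
opening: 0.164
grasp_force: 58.8
```

Call:
move_arm(plan=[0.25,1,0,0,0,0.18,0.5,2,0,0,0,0.36,0.8,3,0,0,0,0.54,0.9,3.6,0,0,0.69,0.94,3.81,0,0,0.69,0.94,3.81,0,0,0.69,0.94,3.81,0,0,0.69])

```text
schema error: expected a multiple of 6 numbers
```

```bash
python3 - <<'E'
from h import *
c=cam('wrist','w2');o=ctrl.get_obs();print(o['eef_pos'],o['q'],c['o'],o['time_s'])
Rm=R.from_quat(o['eef_rot'],scalar_first=True).as_matrix();print(Rm)
print('tip expected px',proj(c,o['eef_pos']-np.array([0,0,.0765])))
t=cam('top','t2');print('cup',proj(c,(.629,.199,.058)))
E
```

```text
[0.58149176 0.01145492 0.24600334] [-1.84389727e-01  1.83575937e-01  1.57355178e+00  2.40254527e-04
  1.38513152e+00  3.90750063e-01] [0.62069768 0.07550552 0.38801344] 3.925
[[ 5.43989366e-01  8.39091887e-01 -6.11989306e-04]
 [ 8.39092109e-01 -5.43989252e-01  3.54338259e-04]
 [-3.55932467e-05 -7.06271643e-04 -9.99999750e-01]]
tip expected px (np.float64(328.8129363229523), np.float64(255.50836167545992))
cup (np.float64(244.9308591579222), np.float64(-21.39010068347355))
```

View pics/w2.png

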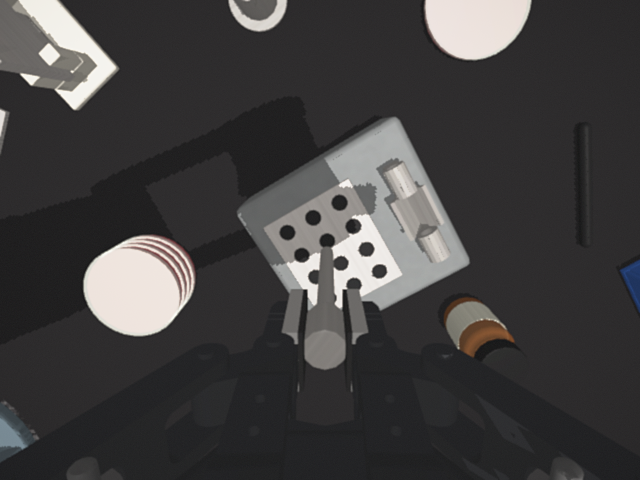

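The wrist view shows the pin hanging straight in the fingers with its tip at (327,246). The heater's hinge knuckles are at (397,178) and (433,247). The cup is at the top edge of the picture, so I'll carry on towards it.

Call:
move_arm(plan=[0.25,1,0,0,0,0.18,0.5,2,0,0,0,0.36,0.6,2.4,0,0,0,0.54,0.6,2.4,0,0,0,0.69,0.6,2.4,0,0,0,0.69,0.6,2.4,0,0,0,0.69])

```text
time_s: 4.72
eef_pos: [0.6115, 0.1283, 0.2462]
eef_rot: [-0.0, 0.674, 0.739, -0.0]
wrist_force: [-0.7, -0.1, -0.5]
opening: 0.166
grasp_force: 58.7
```

```bash
python3 - <<'E'
from h import *
c=cam('wrist','w3');o=ctrl.get_obs();print(o['eef_pos'],o['q'],c['o'],o['time_s'])
print('cup',proj(c,(.629,.199,.058)),proj(c,(.629,.199,.0)))
g=cv2.cvtColor(c['pixels'],cv2.COLOR_RGB2GRAY)
u,v=map(int,proj(c,(.629,.199,.03)));x0,y0=max(u-70,0),max(v-70,0)
im=c['pixels'][y0:y0+140,x0:x0+140,::-1];print(x0,y0)
t=cam('top');im2=t['pixels'][195:235,244:284,::-1]
cv2.imwrite('pics/cupc.png',np.hstack([cv2.resize(i,(400,400),interpolation=cv2.INTER_CUBIC) for i in(im,im2)]))
E
```

```text
[0.61160025 0.12832063 0.24630318] [ 1.71731640e-02  2.78545386e-01  1.45858958e+00 -2.80908723e-06
  1.40450442e+00 -7.60828900e-02] [0.603699   0.20259961 0.38809199] 4.775
cup (np.float64(353.9733018101279), np.float64(134.40849897743465)) (np.float64(349.5814258645067), np.float64(133.3121885878918))
281 63
```

View pics/cupc.png

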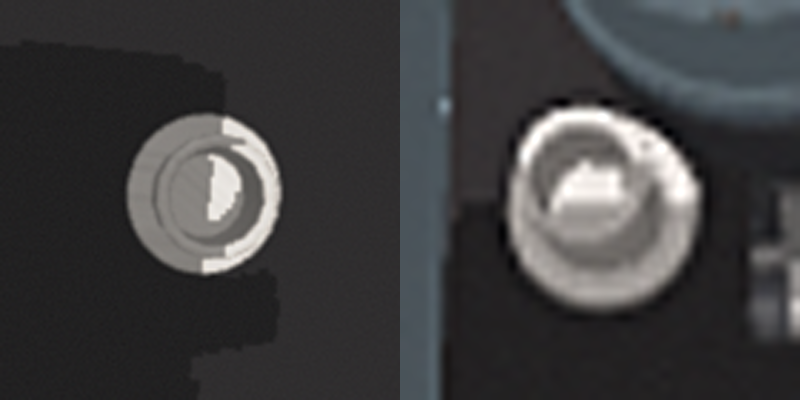

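The cup is clear in the wrist crop. Its foot is centred at about (352.4,130.6) and its rim at about (355.2,130.6) in image pixels.

```bash
python3 - <<'E'
from h import *
c=cam('wrist');o=ctrl.get_obs()
for u,v,z in((352.4,130.6,.003),(355.2,130.6,.058)): 
    p=onz(c,u,v,z);print(p,(p-o['eef_pos'])/.05)
t=cam('top');p=onz(t,244+18.6,195+18,.058);print(p)
E
```

```text
[0.6312453  0.20195216 0.003     ] [ 0.3923868   1.46936873 -4.86749777]
[0.62963783 0.20227697 0.058     ] [ 0.36023739  1.47586476 -3.76749777]
[0.63055559 0.1987429  0.058     ]
```

Call:
move_arm(plan=[0.2,0.9,0,0,0,0,0.37,1.43,0,0,0,0,0.37,1.43,0,0,0,0,0.37,1.43,-0.9,0,0,0,0.37,1.43,-1.9,0,0,0,0.37,1.43,-2.7,0,0,0,0.37,1.43,-3,0,0,0,0.37,1.43,-3.05,0,0,0,0.37,1.43,-3.05,0,0,0])

```text
time_s: 6.05
eef_pos: [0.6315, 0.2005, 0.0958]
eef_rot: [0.001, 0.672, 0.741, 0.001]
wrist_force: [0.5, -0.4, -0.4]
opening: 0.166
grasp_force: 58.8
```

Call:
move_arm(plan=[0,0,-0.05,0,0,0,0,0,-0.1,0,0,0,0,0,-0.15,0,0,0])

```text
time_s: 6.42
eef_pos: [0.6302, 0.2006, 0.0866]
eef_rot: [0.0, 0.672, 0.741, 0.0]
wrist_force: [0.5, 0.2, -0.3]
opening: 0.169
grasp_force: 58.8
```

Call:
move_arm(plan=[0,0,-0.04,0,0,0,0,0,-0.06,0,0,0])

```text
time_s: 6.68
eef_pos: [0.63, 0.2005, 0.083]
eef_rot: [-0.0, 0.672, 0.741, -0.0]
wrist_force: [-0.7, 1.1, 0.9]
opening: 0.165
grasp_force: 58.8
```

Call:
move_arm(plan=[0,0,0,0,0,0,0,0,0,0,0,0,0,0,0,0,0,0,0,0,0,0,0,0], grip=50)

```text
time_s: 7.18
eef_pos: [0.6302, 0.2006, 0.0834]
eef_rot: [0.0, 0.672, 0.741, 0.0]
wrist_force: [0.4, -0.7, 0.2]
opening: 0.588
grasp_force: 0.0
```

Call:
move_arm(plan=[0,0,0.5,0,0,0,0,0,1.3,0,0,0,0,0,2.5,0,0,0,0,0,3.2,0,0,0,0,0,3.2,0,0,0])

```text
time_s: 7.8
eef_pos: [0.6322, 0.2009, 0.2481]
eef_rot: [0.003, 0.672, 0.741, 0.003]
wrist_force: [-0.1, 0.4, -0.1]
opening: 0.582
grasp_force: 0.0
```

```bash
python3 - <<'E'
from h import *
c=cam('wrist','w4');o=ctrl.get_obs();print(o['eef_pos'],o['q'],o['time_s'])
E
```

```text
[0.63088889 0.20067336 0.24512364] [ 1.29085197e-01  3.58752374e-01  1.35852682e+00 -2.74810737e-05
  1.42084283e+00  3.10239530e-02] 7.85
```

View pics/w4.png

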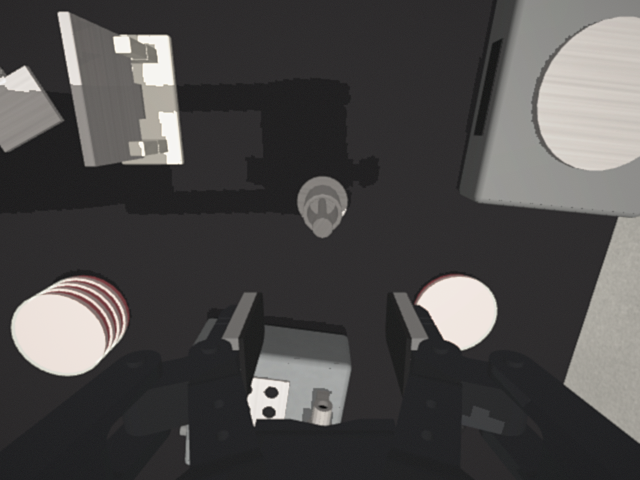

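The pin stands in the cup at (322,205). Next I'll look straight down on the hinge with the gripper empty.

Call:
move_arm(plan=[0.1,-1.2,0,0,0,0,0.2,-2.4,0,0,0,0,0.3,-3.6,0,0,0,0,0.3,-4.7,0,0,0,0,0.3,-5.2,0,0,0,0,0.3,-5.2,0,0,0,0,0.3,-5.2,0,0,0,0])

```text
time_s: 8.72
eef_pos: [0.6445, -0.0586, 0.2418]
eef_rot: [-0.001, 0.672, 0.741, -0.0]
wrist_force: [0.9, -0.0, 0.3]
opening: 0.583
grasp_force: 0.0
```

```bash
python3 - <<'E'
from h import *
import pickle
c=cam('wrist','w5');pickle.dump(c,open('w5.pkl','wb'));o=ctrl.get_obs();print(o['eef_pos'],o['time_s'],c['o'])
u,v=map(int,proj(c,(.645,-.02,.09)));print(u,v)
cv2.imwrite('pics/hc.png',cv2.resize(c['pixels'][v-60:v+60,u-80:u+80,::-1],(800,600),interpolation=cv2.INTER_CUBIC))
E
```

```text
[ 0.64463486 -0.05816405  0.24218358] 8.775 [0.63648205 0.01549316 0.38378015]
331 176
```

View pics/hc.png

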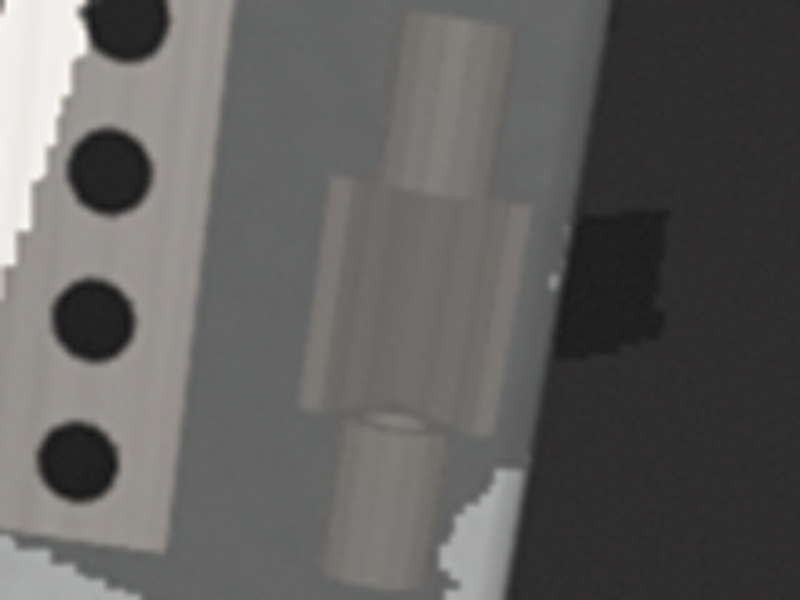

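The crop shows the two fixed knuckles with the V seat between them. Their outer-end corners are at crop (405,12) and (515,28) above, and (325,575) and (428,590) below.

```bash
python3 - <<'E'
from h import *
import pickle
c=pickle.load(open('w5.pkl','rb'))
P=lambda u,v,z=.09:onz(c,251+u/5,116+v/5,z)[:2]
a,b,d,e=P(405,12),P(515,28),P(325,575),P(428,590)
print(a,b,d,e,np.linalg.norm(a-b),np.linalg.norm(d-e))
A,B=(a+b)/2,(d+e)/2;print('hinge',(A+B)/2,np.linalg.norm(A-B),'yaw',np.arctan2(-(A-B)[0],(A-B)[1]))
# seat corners z=.093
s=[P(u,v,.093) for u,v in((331,176),(532,205),(302,409),(491,437))];print(s,np.mean(s,0))
h=[P(94,320,.075),P(110,172,.075),P(78,461,.075)];print('holes yaw',np.arctan2(-(h[1]-h[2])[0],(h[1]-h[2])[1]))
o=ctrl.get_obs();print((np.array([.395,.21])-o['eef_pos'][:2])/.05)
E
```

```text
[0.64083808 0.02249397] [0.65732464 0.02186336] [ 0.63706622 -0.06472045] [ 0.65385077 -0.06556149] 0.016498616982788487 0.016805608688294536
hinge [ 0.64726993 -0.02148115] 0.08739476010644816 yaw -0.04146587363377619
[array([ 0.63219519, -0.00200715]), array([ 0.66275076, -0.00324366]), array([ 0.63102024, -0.03763448]), array([ 0.66077429, -0.03909522])] [ 0.64668512 -0.02049513]
holes yaw -0.05181231532963043
[-4.99269726  5.36328096]
```

Call:
move_arm(plan=[-0.7,1.0,0,0,0,0,-1.4,2.0,0,0,0,0,-2.1,3.0,0,0,0,0,-2.8,4.0,0,0,0,0,-3.4,5.0,0,0,0,0,-3.64,5.26,0,0,0,0,-3.64,5.26,0,0,0,0,-3.64,5.26,0,0,0,0])

```text
time_s: 9.78
eef_pos: [0.4638, 0.2029, 0.2433]
eef_rot: [0.0, 0.672, 0.741, 0.0]
wrist_force: [0.6, -0.1, 1.1]
opening: 0.584
grasp_force: 0.0
```

```bash
python3 - <<'E'
from h import *
import pickle
c=cam('wrist','w6');pickle.dump(c,open('w6.pkl','wb'));o=ctrl.get_obs();print(o['eef_pos'],o['time_s'],c['o'],o['q'])
u,v=map(int,proj(c,(.457,.278,.11)));print(u,v)
cv2.imwrite('pics/lc.png',cv2.resize(c['pixels'][v-90:v+90,u-120:u+120,::-1],(800,600),interpolation=cv2.INTER_CUBIC))
E
```

```text
[0.46389839 0.20265139 0.24322734] 9.825 [0.45543597 0.27726754 0.38514415] [ 1.77266671e-01  1.45656752e-02  1.76324900e+00 -4.10159462e-04
  1.36364849e+00  8.04794855e-02]
326 125
```

View pics/lc.png

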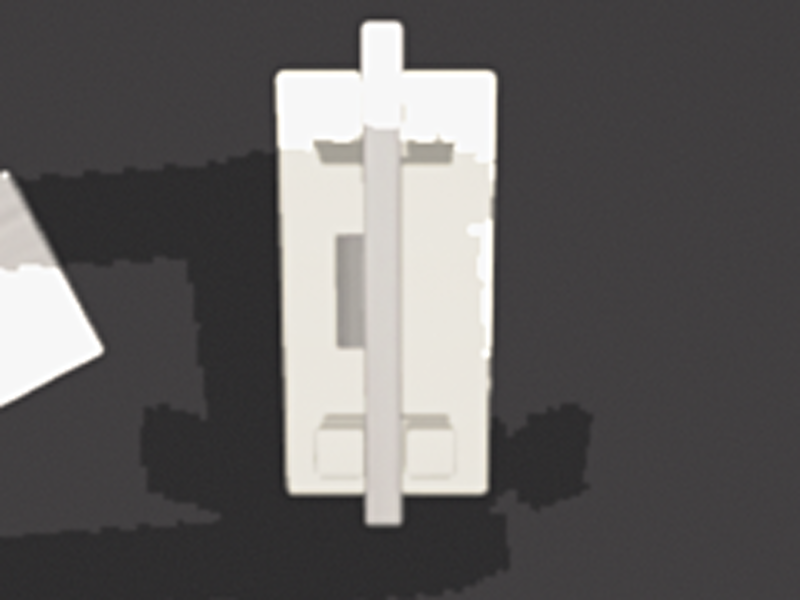

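```bash
python3 - <<'E'
from h import *
import pickle
np.set_printoptions(precision=4,suppress=True)
c=pickle.load(open('w6.pkl','rb'));t=cam('top');s=cam('scene')
W=[(206+382/3.333,35+20/3.333),(206+384/3.333,35+525/3.333)]
T=[(206,280.7),(249,277.5)]
S=[(375+(484-264)/4,195+22/4),(375+(318-264)/4,195+47/4)]
for i in(0,1): print('WT',tri(c,W[i],t,T[i]),'WS',tri(c,W[i],s,S[i]),'TS',tri(t,T[i],s,S[i]),'W',onz(c,*W[i],.11))
# stand base corners in wrist
for z in (0,.01,.03):
  B=[onz(c,206+u/3.333,35+v/3.333,z)[:2] for u,v in((277,71),(496,71),(488,494),(288,494))];print(z,np.array(B).ravel(),np.linalg.norm(B[0]-B[3]),np.linalg.norm(B[2]-B[3]))
cv2.imwrite('pics/s6.png',s['pixels'][:,:,::-1])
m=c['R'];print(m)
E
```

```text
WT [0.4489 0.326  0.1303] WS [0.4475 0.3303 0.1064] TS [0.4499 0.3291 0.1087] W [0.4478 0.3308 0.11  ]
WT [0.4587 0.2271 0.0862] WS [0.4581 0.2308 0.1036] TS [0.4593 0.228  0.1042] W [0.4578 0.2312 0.11  ]
0 [0.4168 0.3366 0.4776 0.3426 0.4895 0.2254 0.4286 0.2193] 0.11784539905707407 0.06111801760444688
0.01 [0.4178 0.335  0.477  0.3409 0.4886 0.2267 0.4293 0.2208] 0.11478562519568397 0.059531130766077446
0.03 [0.4198 0.332  0.4758 0.3375 0.4868 0.2294 0.4307 0.2238] 0.10866607747290377 0.056357357089338526
[[ 0.9951  0.0944  0.0291]
 [ 0.0988 -0.9537 -0.2842]
 [ 0.0009  0.2857 -0.9583]]
```

The crop shows the lid's top edge running from crop (382,20) to (384,525). That gives a length of 100.1 mm, a centre at (0.4528,0.2810) and a yaw of 0.100, with the knuckle on the -x side. I'll go and grip it.

Call:
move_arm(plan=[-0.11,0.8,0,0,0,0,-0.22,1.56,0,0,0,0,-0.22,1.56,0,0,0,0,-0.22,1.56,-1.0,0,0,0,-0.22,1.56,-2.0,0,0,0,-0.22,1.56,-2.9,0,0,0,-0.22,1.56,-3.3,0,0,0,-0.22,1.56,-3.46,0,0,0,-0.22,1.56,-3.46,0,0,0])

```text
time_s: 11.05
eef_pos: [0.4526, 0.2808, 0.0704]
eef_rot: [0.0, 0.672, 0.741, -0.0]
wrist_force: [-0.3, 0.9, 0.6]
opening: 0.586
grasp_force: 0.0
```

Call:
move_arm(plan=[0,0,0,0,0,0,0,0,0,0,0,0,0,0,0,0,0,0,0,0,0,0,0,0,0,0,0,0,0,0,0,0,0,0,0,0], grip=0)

```text
time_s: 11.8
eef_pos: [0.453, 0.2818, 0.0714]
eef_rot: [0.001, 0.672, 0.741, 0.001]
wrist_force: [-0.8, -1.6, 5.9]
opening: 0.087
grasp_force: 59.3
```

Call:
move_arm(plan=[0,0,0.4,0,0,0,0,0,1.2,0,0,0,0,0,2.2,0,0,0,0,0,3.0,0,0,0,0,0,3.2,0,0,0,0,0,3.2,0,0,0])

```text
time_s: 12.55
eef_pos: [0.4518, 0.2815, 0.2298]
eef_rot: [-0.0, 0.672, 0.741, -0.0]
wrist_force: [-0.5, -0.2, -1.0]
opening: 0.088
grasp_force: 60.5
```

Call:
move_arm(plan=[0.4,-0.6,0,0,0,-0.02,1.0,-1.5,0,0,0,-0.06,1.6,-2.4,0,0,0,-0.1,2.2,-3.3,0,0,0,-0.145,2.8,-4.2,0,0,0,-0.145,3.3,-5.0,0,0,0,-0.145,3.8,-5.7,0,0,0,-0.145,3.99,-6.04,0,0,0,-0.145,3.99,-6.04,0,0,0,-0.145,3.99,-6.04,0,0,0,-0.145])

```text
time_s: 13.8
eef_pos: [0.6506, -0.019, 0.2293]
eef_rot: [-0.001, 0.723, 0.691, -0.0]
wrist_force: [-0.9, 0.2, -2.0]
opening: 0.085
grasp_force: 60.4
```

```bash
python3 - <<'E'
from h import *
o=ctrl.get_obs();p=o['eef_pos'];print(p,o['eef_rot'],o['time_s'],o['opening'])
r=R.from_quat(o['eef_rot'],scalar_first=True).as_matrix();print('closing yaw',np.arctan2(r[1,1],r[0,1]))
w=cam('wrist','w7');s=cam('scene','s7');t=cam('top','t7')
def cr(c,P,w_,h_):
    u,v=map(int,proj(c,P));u=min(max(u,w_),640-w_);v=min(max(v,h_),480-h_);print(u-w_,v-h_)
    return cv2.resize(c['pixels'][v-h_:v+h_,u-w_:u+w_,::-1],(400,600),interpolation=cv2.INTER_CUBIC)
cv2.imwrite('pics/chk.png',np.hstack([cr(w,(.65,-.02,.2),100,150),cr(s,(.65,-.02,.15),60,90)]))
for y in(-.05,.05): 
  a=-.045; q=p+np.array([-y*np.sin(a),y*np.cos(a),.04]); print(proj(w,q),proj(s,q))
print('hinge s',proj(s,(.647,-.021,.09)))
E
```

```text
[ 0.65056796 -0.01901569  0.2292977 ] [-1.06307095e-03  7.23187368e-01  6.90650958e-01 -3.94680146e-04] 13.8 0.08537597666491868
closing yaw -0.046016587657797724
225 137
218 172
(np.float64(327.3984348129104), np.float64(495.8682449391397)) (np.float64(248.45208168979087), np.float64(218.58140325747613))
(np.float64(328.23610868702656), np.float64(219.4090191607662)) (np.float64(304.2355967981242), np.float64(217.51545556712102))
hinge s (np.float64(279.78936814777984), np.float64(280.70595314670834))
```

View pics/chk.png

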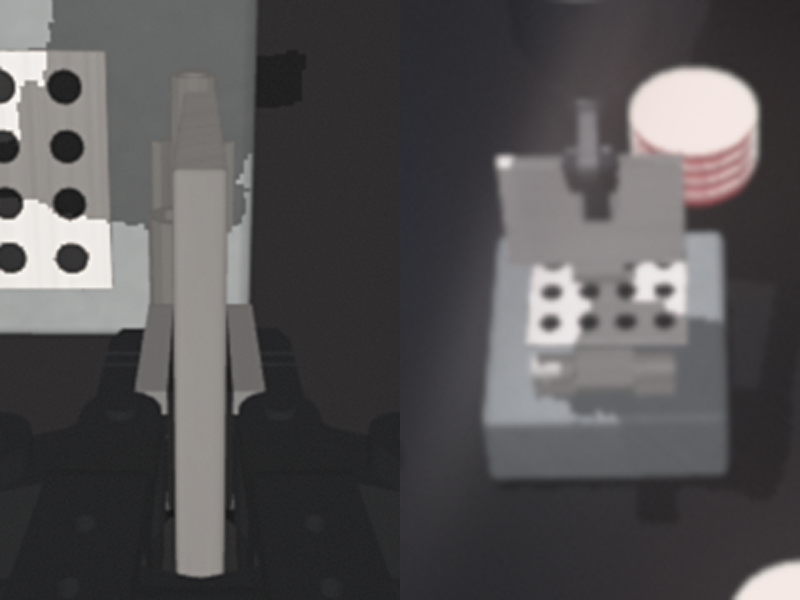

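The check view shows the lid held upright and parallel to the hinge, its top end at about (325,221), just over the seat. I'll lower it in steps.

Call:
move_arm(plan=[0.03,-0.02,-0.5,0,0,0,0.03,-0.02,-1.0,0,0,0,0.03,-0.02,-1.2,0,0,0,0.03,-0.02,-1.2,0,0,0,0.03,-0.02,-1.2,0,0,0])

```text
time_s: 14.58
eef_pos: [0.6538, -0.0214, 0.1717]
eef_rot: [0.001, 0.723, 0.69, 0.001]
wrist_force: [-0.1, 0.9, -1.4]
opening: 0.083
grasp_force: 60.4
```

```bash
python3 - <<'E'
from h import *
P=[]
for i in range(8):
    c=cam('wrist');P.append(ctrl.get_obs()['eef_pos'])
P=np.array(P);print(P.mean(0),P.std(0))
cv2.imwrite('pics/w8.png',c['pixels'][:,:,::-1])
s=cam('scene');u,v=map(int,proj(s,(.65,-.02,.11)))
print(u-40,v-30);cv2.imwrite('pics/chk2.png',np.hstack([cv2.resize(i,(400,600),interpolation=cv2.INTER_CUBIC) for i in(c['pixels'][130:430,225:425,::-1],s['pixels'][v-60:v+60,u-40:u+40,::-1])]))
E
```

```text
[ 0.65354143 -0.0215302   0.17117704] [2.49170402e-04 1.90930163e-05 4.42577411e-04]
239 245
```

View pics/chk2.png

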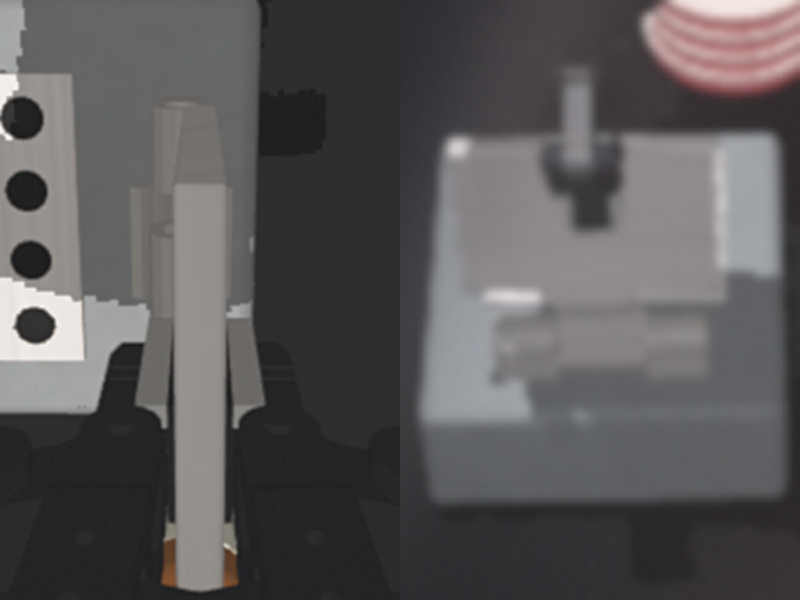

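```bash
python3 - <<'E'
from h import *
s=cam('scene');p=np.array([.6535,-.0215,.1712]);a=-.045;r=np.array([[np.cos(a),-np.sin(a),0],[np.sin(a),np.cos(a),0],[0,0,1]])
f=lambda q:tuple(round(x,0) for x in ((proj(s,q)[0]-239)*5+400,(proj(s,q)[1]-(245-30))*5))
for y in(-.05,.05):
  for z in(-.0405,.0395): print('lid',y,z,f(p+r@np.array([.004,y,z])))
for y in(-.043,-.018,.018,.043):print('knuckle',y,f(np.array([.647,-.021,.09])+r@np.array([0.004,y,.008])))
E
```

```text
lid -0.05 -0.0405 (np.float64(471.0), np.float64(285.0))
lid -0.05 0.0395 (np.float64(453.0), np.float64(145.0))
lid 0.05 -0.0405 (np.float64(726.0), np.float64(280.0))
lid 0.05 0.0395 (np.float64(722.0), np.float64(139.0))
knuckle -0.043 (np.float64(496.0), np.float64(326.0))
knuckle -0.018 (np.float64(558.0), np.float64(324.0))
knuckle 0.018 (np.float64(648.0), np.float64(322.0))
knuckle 0.043 (np.float64(710.0), np.float64(321.0))
```

Both views agree with the predicted overlays to about 1 px, and the lid is centred over the gap. I'll lower it home.

Call:
move_arm(plan=[0,0,-0.15,0,0,0,0,0,-0.3,0,0,0,0,0,-0.4,0,0,0,0,0,-0.47,0,0,0,0,0,-0.52,0,0,0,0,0,-0.52,0,0,0])

```text
time_s: 15.82
eef_pos: [0.653, -0.0215, 0.1441]
eef_rot: [-0.0, 0.724, 0.69, -0.0]
wrist_force: [0.7, 0.0, -1.0]
opening: 0.082
grasp_force: 60.4
```

Call:
move_arm(plan=[0,0,-0.03,0,0,0,0,0,-0.06,0,0,0,0,0,-0.06,0,0,0])

```text
time_s: 16.2
eef_pos: [0.6528, -0.0214, 0.1422]
eef_rot: [-0.0, 0.724, 0.69, -0.0]
wrist_force: [-3.9, 0.7, 5.3]
opening: 0.084
grasp_force: 61.4
```

Call:
move_arm(plan=[-0.01,0,-0.02,0,0,0,-0.02,0,-0.04,0,0,0,-0.02,0,-0.04,0,0,0,-0.02,0,-0.04,0,0,0])

```text
time_s: 16.7
eef_pos: [0.6527, -0.0215, 0.1422]
eef_rot: [0.001, 0.723, 0.69, 0.001]
wrist_force: [-5.5, 0.2, 12.1]
opening: 0.087
grasp_force: 62.5
```

Call:
move_arm(plan=[-0.02,0,0,0,0,0,-0.02,0,0,0,0,0,-0.02,0,0,0,0,0])

```text
time_s: 17.08
eef_pos: [0.6524, -0.0215, 0.1422]
eef_rot: [0.001, 0.724, 0.69, 0.001]
wrist_force: [-3.5, 2.0, 10.1]
opening: 0.085
grasp_force: 62.2
```

```bash
python3 - <<'E'
from h import *
P=[]
for i in range(8):
    c=cam('wrist');o=ctrl.get_obs();P.append(np.r_[o['eef_pos'],o['wrist_force'],o['torque']])
np.set_printoptions(precision=4,suppress=True);print(np.mean(P,0))
E
```

```text
[ 0.6524 -0.0215  0.1422 -3.2995  0.9459 10.4882  0.2398  0.7911 -0.0743]
```

Call:
move_arm(plan=[-0.03,0,0,0,0,0,-0.03,0,0,0,0,0,-0.03,0,0,0,0,0,-0.03,0,0,0,0,0])

```text
time_s: 17.98
eef_pos: [0.652, -0.0215, 0.1423]
eef_rot: [0.002, 0.724, 0.69, 0.002]
wrist_force: [0.1, 0.6, 8.1]
opening: 0.084
grasp_force: 61.9
```

```bash
python3 - <<'E'
from h import *
P=[]
for i in range(6):
    c=cam('wrist');o=ctrl.get_obs();P.append(np.r_[o['eef_pos'],o['wrist_force'],o['torque']])
np.set_printoptions(precision=4,suppress=True);print(np.mean(P,0))
E
```

```text
[ 0.652  -0.0215  0.1423  0.5282  1.2657  7.8595  0.2697 -0.1077 -0.0641]
```

```bash
python3 -c "
from bench import ctrl
print(ctrl.hand_in())"
```

```text
the job is handed in; nothing more can be done
None
```

The job is handed in, with no verdict returned: the pin stands released in the cup, and the lid is held upright in the hinge seat (about 8 N down, sideways force near zero, height within 1 mm of expected); I viewed 11 pictures, one over the limit of 10.

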